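# Take the fat cell off test with the insulated tongs

### The arm

A 6-joint arm with a two-finger parallel gripper is mounted at the origin on the work surface. World frame = base frame: x ahead of the robot, y to its left, z up, the work surface at z = 0. Lengths are in m, angles in rad, forces in N, time in s.
With the tool pointing down it reaches from about 0.275 to 0.85 m from the base axis. Payload 19 kg.
Tool frame: the origin (TCP) lies between the finger pads; the fingertips stand 11 mm ahead of it and the grasp point (between the pads) lies 8 mm behind it; z points along the fingers, y is the line along which they close (so a half turn about z gives the same grasp; the last joint's range is limited). The gripper opens to 85 mm and grips with 20 to 120 N. Pads are 22 mm wide; open, the fingers measure 114 mm over their backs; the gripper's body (76 mm by 85 mm) begins 54 mm behind the grasp point. The pads swing forward as they close: fully open they stand 13 mm farther back than shut.
Start: joints at [-1.245, 0.15, 1.437, -0, 1.554, -0.134], TCP at [0.255, -0.515, 0.242] pointing down, gripper open.
Joint ranges: [-2.8, 2.8], [-0.68, 2.1], [0.12, 2.68], [-1.39, 4.53], [0.16, 2.79], [-2.81, 2.81]. Speed limits (rad/s): [1.89, 1.89, 2.22, 3.01, 3.01, 3.01].

### API

Orientations are given as a rotation vector (axis times angle).
In Python, from cell import monitor, read_camera, robot gives the robot as it stands. The module is installed in compiled form; this text tells all that it offers.
- The arm moves only by the tool drive_tool, never from a script. Its argument "motion" is a list of rows, each a list of 7 numbers: the turn, a rotation vector about the tool's x, y, z in degrees, then the shift along the tool's x, y, z in cm, then the opening, from 0 (shut) to 1 (fully open). A call has 1 to 10 rows; each row is the pose to reach, as a shift and turn from the pose commanded when the call began, along the tool's axes at that moment; what a row does not reach only later rows make up. A row lasts 1/8 s, in which the tool goes at most 62.5 mm and 10.7 degrees, less where a joint would pass 70% of its speed; a pose out of reach is approached as far as the arm can. A call with a gripper value outside its range is refused whole. The fingers move at their own pace and stop on an object; the grip force is fixed at half the most. Time passes only in rows, so rows that repeat a pose let the fingers close. It gives the time, the measured TCP pose, the force, the opening and the grip force at its end, in the units of the state.
- monitor.get_obs(): the state, without advancing time (a new reading comes with each control period).
- read_camera(name): name is "scene" or "top" or "wrist"; returns a dict with "image" (480x640x3 uint8, red, green, blue), "depth" (480x640 float32, m along the optical axis (not along the pixel's ray), 0 where there is no reading), "vfov" (degrees; the focal length in pixels is half the picture's height over the tangent of half this angle, whatever the lens; pixels are square), "cx", "cy" (the principal point, pixels), "R" (3x3) and "t" (3): a world point X has camera coordinates R X + t. Camera axes: x right, y down, z forward; pixel columns grow to the right and rows downward; lengths in m; the calibration is good to about 2 mm. A picture is of the moment at which its call begins.
- robot.finish_job(): hands the job in; it is judged then, once.
The state is a dict: "time_s": time; "joints": joint angles; "qd": joint speeds; "joint_torque": joint torques, N m; "position": TCP position; "ee_rot": TCP orientation; "wrist_force": force on the tool from outside, world axes, zero at the start; "wrist_torque": the same for the moment, N m; "grip_width": opening from 0.0 (shut) to 1.0 (fully open); "grip_force": force on a finger pad.
Only numpy, scipy, OpenCV 4.12 (cv2) and the standard library are available. Lean on these libraries where they do the work, as an engineer would, in place of code of your own. Each camera call takes 0.05 s, during which the arm holds its last target. There are 200 camera calls.

### The job

The fat battery cell has to come off its test stand. First press the hinged isolating treadle right down to its stop for a moment and let it come back up; then pick up the insulated tongs with the gripper, close their jaws round the fat cell and lift it, upright, until its foot is at least 10 cm above the bench, and finish there, still holding the cell in the squeezed tongs. Never touch the fat cell with the gripper or arm itself, and leave the other cells, tools and stock on the bench where they are.

Things in the scene. Friction and masses are not known exactly. Their poses are not given: they have to be found in the camera images.
- cell: the fat battery cell: upright grey cylinder, 32 mm diameter, 70 mm tall (68 mm body plus a small button on top), about 130 g, standing loose in the pocket of stand_fat. Origin: centre of its underside, z up its axis. The only cell thicker than 18 mm on the three stands
- stand_fat: fixed white printed stand of the fat cell, 60 x 60 x 20 mm block (plus screw tabs on its +x side to 44 mm from its centre) with a round pocket 37 mm wide and 10 mm deep in its top; the cell's foot stands 10 mm above the bench. Origin: centre of its underside. One of three stands side by side along y, 95 to 165 mm apart, some nearer, some farther; their order varies
- tongs: loose insulated tongs lying flat on the bench, 105 g: two upright arms, 26 mm tall, sprung apart sideways about a round pivot. Origin: on the bench midway between the arms under the grip point (near the centre of mass); x points along the tongs to the jaws, z up. Pivot (20 mm wide) at x = -95 mm, jaws centred at x = +105 mm, far end at +125 mm. The arms move equally; listed frame does not swing
- tongs_grip (a point): grip point of the tongs, midway between the arms, 13 mm above the tongs' origin, axes as the tongs. Flat black pads outside, x = -37 to +37 mm, 26 mm tall. Width over the pads: 57 mm sprung open, 34 mm when closed on the fat cell, 26 mm at the closing stop. Spring: 5 N on each pad open, 10 N on the cell. 51 mm carries the tongs with open jaws; on the cell squeeze with 40 N or more
- tongs_jaw (a point): middle between the jaws, 105 mm ahead of the grip point along x, 13 mm above the tongs' underside; a held cell has its axis here. Jaws: black rubber, V-shaped seen from above, 26 mm tall, 40 mm long. Sprung open they leave about 66 mm between their tips and measure about 95 mm over all; each mm of squeeze at the grip closes them by 2.1 mm
- tongs_left: left arm of the tongs (on +y of the tongs), carries its jaw; origin on the pivot
- tongs_right: right arm of the tongs (on -y of the tongs), carries its jaw; origin on the pivot
- treadle_base: fixed dark base plate of the isolating treadle, 150 x 85 x 10 mm, with hinge cheeks 32 mm tall. Origin: centre of its underside; the hinge lies along its y at x = +55 mm, z = 24 mm; the plate's free end points along -x, about towards the robot
- treadle (a joint): angle of the treadle plate: 0 when sprung up (the plate then rises 0.25 rad towards its free end), growing as it is pressed down, stop at 0.22 rad; springs back by itself. At the toe it takes about 3 N to start and 11 N to reach the stop
- treadle_toe (a point): point to press, on top of the aluminium treadle plate (58 mm wide, 115 mm long) 20 mm from its free end and in the middle of its width; about 50 mm above the bench when up, 30 mm when at the stop. It moves with the plate
- slim1: slim cell, 18 mm diameter, 65 mm tall, loose upright in its own stand (60 x 60 x 20 mm), leave alone; origin: centre of its underside, foot 10 mm above the bench
- slim2: second slim cell, the same as slim1, leave alone
- tape: roll of black tape, 84 mm diameter, 19 mm tall, loose on the bench, leave alone; origin: centre of its underside
- meter: hand multimeter, 160 x 80 x 40 mm, long along its x, loose, leave alone; origin: centre of its underside
- driver: screwdriver lying on the bench, long along its x, leave alone
- spool: flat grey spool of metal strip, 70 mm diameter, 17 mm tall, leave alone; origin: centre of its underside
- jar: clear jar with a white lid, 56 mm diameter, 60 mm tall, leave alone; origin: centre of its underside

How it is judged:
On the way, in this order (a step that is already met when the one before it is completed fails the run):
1. the treadle is pressed to its stop while the fat cell still stands in its stand (value of joint treadle above 0.195 rad and horizontal distance between cell and stand_fat below 0.01 m and height (world z) of cell below 0.02 m), for 0.1 s.
2. the tongs are gripped by the fingers and lifted off the bench, the treadle let up (contact force between the fingers and tongs above 1 N and height (world z) of tongs above 0.02 m and value of joint treadle below 0.03 rad and height (world z) of cell below 0.02 m), for 0.1 s.
At the end, for the whole second after the job is handed in: the program finishes holding: the fat cell hangs still between both jaws of the tongs (each presses on it), its foot at least 95 mm above the bench, upright within 0.4 rad; the fingers squeeze the tongs, neither arm nor fingers nor the stand touch the cell, and the treadle is back up (height (world z) of each of cell, tongs_jaw above 0.095 m and angle between cell's own z axis and vertical below 0.4 rad and linear speed of cell below 0.05 m/s and contact force between each of tongs_left, tongs_right and cell above 0.5 N and contact force between the fingers and tongs above 2 N and distance between tongs_jaw and cell below 0.09 m and contact force between cell and the arm below 0.1 N and contact force between cell and the fingers below 0.1 N and contact force between cell and stand_fat below 0.1 N and value of joint treadle below 0.03 rad); the arm keeps its last pose, push and grip.
It fails at once if the gripper or arm touches the fat cell (contact force between cell and the fingers above 0.5 N or contact force between cell and the arm above 0.5 N).
It fails at once if a bystander is disturbed (moved more than 30 mm) (distance of any of slim1, slim2, tape, meter, driver, spool, jar from where it was at the start of the episode above 0.03 m).
It also fails if it takes over 56 s, if anything falls off the work surface, if the arm or the gripper's body presses on something with over 40 N, if the wrist force passes 120 N, or if a joint passes its speed limit or range.

## Working session

There is one attempt and no reset: what is moved stays moved. The work goes in short steps, Python scripts to look and compute and a tool call to move; the robot and the scene stay as the last step left them, time stands still between calls to the robot, and variables do not carry over. Pictures are saved under pics/ and viewed, at most 10 in all, crops included, and the job is handed in when it is done.

Besides the shell and the picture viewer there is one more tool, called after "Request:" as a command line: name --pt "numbers of a row" for each row, then --argument value for the rest. drive_tool: Moves the arm, as the interface text tells. Its arguments: {"type":"object","properties":{"motion":{"type":"array"}},"required":["motion"]}

```bash
mkdir -p pics && cat > h.py <<'E'
import numpy as np, cv2
from cell import monitor, read_camera, robot
from scipy.spatial.transform import Rotation as Ro
def cam(n):
    c=read_camera(n); c['f']=240/np.tan(np.radians(c['vfov'])/2); return c
def save(c,p): cv2.imwrite('pics/'+p,c['image'][:,:,::-1])
def cloud(c):
    v,u=np.mgrid[:480,:640]; d=c['depth']
    P=np.stack([(u-c['cx'])/c['f']*d,(v-c['cy'])/c['f']*d,d],-1)
    return (P-c['t'])@c['R']   # R^T (P-t)
def ray(c,u,v,z):
    d=c['R'].T@np.array([(u-c['cx'])/c['f'],(v-c['cy'])/c['f'],1]); o=-c['R'].T@c['t']
    return o+d*(z-o[2])/d[2]
def proj(c,X):
    p=c['R']@np.array(X)+c['t']; return p[:2]/p[2]*c['f']+[c['cx'],c['cy']]
E
python3 - <<'E'
from h import *
np.set_printoptions(precision=3,suppress=True)
o=monitor.get_obs(); print({k:np.round(v,3) for k,v in o.items()})
print(Ro.from_rotvec(o['ee_rot']).as_matrix())
for n in('top','scene'):
    c=cam(n); save(c,n+'1.png'); np.savez(n+'1.npz',**c); print(n,c['vfov'],c['f'],c['cx'],c['cy'],-c['R'].T@c['t'])
E
```

```text
{'time_s': np.float64(0.0), 'joints': array([-1.245,  0.151,  1.438,  0.   ,  1.554, -0.134]), 'qd': array([ 0.001,  0.   , -0.002,  0.   , -0.001,  0.002]), 'joint_torque': array([ -0.001, -71.305, -57.086,  -0.   ,   0.009,  -0.   ]), 'position': array([ 0.255, -0.515,  0.242]), 'ee_rot': array([-3.058, -0.716,  0.   ]), 'wrist_force': array([-0.136, -1.236,  0.435]), 'wrist_torque': array([ 0.021, -0.035,  0.018]), 'grip_force': np.float64(0.0), 'grip_width': np.float64(1.001)}
[[ 0.896  0.444 -0.   ]
 [ 0.444 -0.896  0.001]
 [ 0.    -0.001 -1.   ]]
top 55.132030015164624 459.741633497219 313.9277709161917 239.52247548383448 [0.401 0.037 0.997]
scene 42.509133804446606 617.0133787060716 317.640629821664 243.0974568003958 [1.443 0.181 0.835]
```

View pics/top1.png

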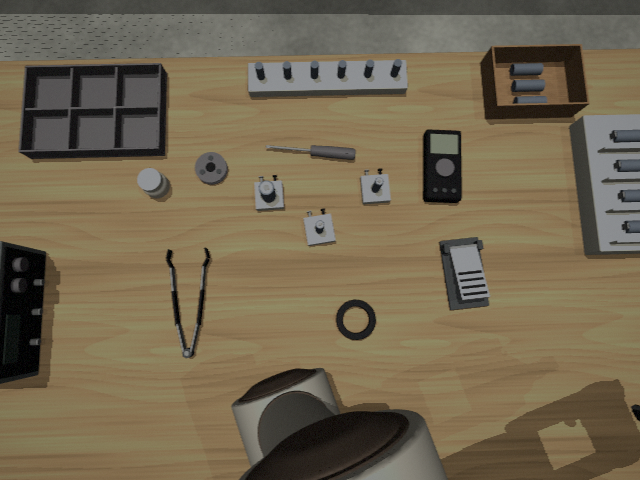

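View pics/scene1.png

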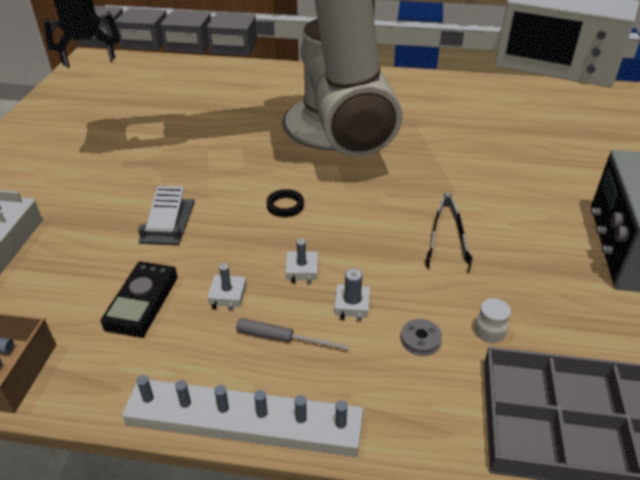

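The top view shows the tongs with pivot at (188,352) and jaws at (170,255) and (206,253). The fat cell is at (267,188), in the left stand, and the treadle is at (466,273) with its free end at the bottom of the picture. The scene view agrees: the fat cell is at (352,285), the thickest of the three. Next I'll measure them.

```bash
python3 - <<'E'
from h import *
np.set_printoptions(precision=4,suppress=True)
T=dict(np.load('top1.npz')); S=dict(np.load('scene1.npz'))
P=cloud(T); im=T['image'].astype(int); hsv=cv2.cvtColor(T['image'],cv2.COLOR_RGB2HSV)
print('bench z',np.median(P[400:430,60:150,2]), P[300,300])
def box(m,a): 
    u0,u1,v0,v1=a; k=np.zeros(m.shape,bool); k[v0:v1,u0:u1]=m[v0:v1,u0:u1]; return k
# treadle plate: bright unsaturated
m=box((hsv[...,1]<60)&(hsv[...,2]>110),(440,492,236,310)); q=P[m]; print('plate n',m.sum(),'z',np.percentile(q[:,2],[2,50,98]))
r=cv2.minAreaRect(np.argwhere(m)[:,::-1].astype(np.float32)); print(r); 
for b in cv2.boxPoints(r): 
    print(b,P[int(np.clip(b[1],0,479)),int(b[0])])
hi=q[q[:,2]>np.percentile(q[:,2],90)]; print('free end med',np.median(hi,0))
b=box((hsv[...,2]<95)&(hsv[...,1]<110),(436,492,232,312)); rb=cv2.minAreaRect(np.argwhere(b)[:,::-1].astype(np.float32)); print('base',rb,[ray(T,*x,0.01) for x in cv2.boxPoints(rb)])
# tongs
m=box(P[...,2]>0.012,(150,225,235,370)); q=P[m]; print('tongs n',m.sum(),'z',np.percentile(q[:,2],[5,50,95,99]))
near=q[q[:,0]<q[:,0].min()+0.02]; print('pivot',near.mean(0),near.min(0),near.max(0)); far=q[q[:,0]>q[:,0].max()-.03]
for s in(1,-1):
    f=far[(far[:,1]-np.median(q[:,1]))*s>0]; print('jaw',f.mean(0),f.min(0),f.max(0))
# dark pixel tongs
# cell
for nm,a in(('fat',(245,292,165,215)),('s1',(355,395,160,206)),('s2',(300,340,205,246))):
    k=box(P[...,2]>0.055,a); print(nm,k.sum(),np.median(P[k],0),P[k].min(0),P[k].max(0))
    k=box((P[...,2]>0.015)&(P[...,2]<.025),a); print('  stand',k.sum(),P[k].min(0),P[k].max(0))
Q=cloud(S); k=box(Q[...,2]>0.055,(335,375,260,315)); print('fat scene',k.sum(),np.median(Q[k],0),Q[k].min(0),Q[k].max(0))
for nm,X in (('tape',(355,320)),('jar',(150,180)),('spool',(211,168))): print(nm,P[X[1],X[0]])
E
```

```text
bench z 0.0011991970674857422 [ 0.4292  0.0543 -0.0008]
plate n 1207 z [0.0094 0.0401 0.0573]
((469.4412536621094, 271.76470947265625), (56.995872497558594, 28.134132385253906), 75.96376037597656)
[448.8824 247.5294] [ 0.5307 -0.2629  0.0344]
[476.1765 240.7059] [ 0.548  -0.3337  0.008 ]
[490.0001 296.    ] [ 0.4259 -0.3564  0.0008]
[462.706  302.8235] [ 0.4147 -0.2917  0.0096]
free end med [ 0.4262 -0.3016  0.0559]
base ((464.0121765136719, 273.1097717285156), (70.23446655273438, 43.289161682128906), 83.6598129272461) [array([ 0.5486, -0.251 ,  0.01  ]), array([ 0.5566, -0.3461,  0.01  ]), array([ 0.4054, -0.3496,  0.01  ]), array([ 0.398 , -0.2568,  0.01  ])]
tongs n 918 z [0.0139 0.026  0.0319 0.9969]
pivot [0.3298 0.2885 0.026 ] [0.3194 0.2787 0.0137] [0.3394 0.3002 0.0322]
jaw [0.5299 0.3328 0.0237] [0.5153 0.329  0.0125] [0.5437 0.3369 0.0308]
jaw [0.5299 0.2515 0.024 ] [0.5156 0.2487 0.0124] [0.5452 0.2551 0.0318]
fat 230 [0.6549 0.1171 0.0797] [0.4015 0.037  0.0551] [0.675  0.1336 0.9969]
  stand 488 [0.6279 0.0878 0.0151] [0.7032 0.1486 0.025 ]
s1 82 [ 0.6649 -0.1144  0.0746] [ 0.4015 -0.1239  0.0552] [0.6761 0.037  0.9969]
  stand 640 [ 0.6366 -0.1472  0.015 ] [ 0.7126 -0.0844  0.0249]
s2 79 [0.5772 0.0107 0.0752] [0.4015 0.0019 0.0553] [0.5884 0.037  0.9969]
  stand 679 [ 0.547  -0.0226  0.0153] [0.6262 0.0433 0.0249]
fat scene 351 [0.6684 0.1184 0.0777] [0.6417 0.1008 0.0551] [1.4435 0.1809 0.8354]
tape [ 0.3833 -0.0624 -0.0019]
jar [0.6851 0.3605 0.0635]
spool [0.7233 0.2433 0.0168]
```

```bash
python3 - <<'E'
from h import *
T=dict(np.load('top1.npz')); i=T['image'][:,:,::-1]
a=cv2.resize(i[230:370,140:240],None,fx=4,fy=4,interpolation=cv2.INTER_CUBIC); b=cv2.resize(i[230:330,425:510],None,fx=4,fy=4,interpolation=cv2.INTER_CUBIC)
o=np.zeros((560,760,3),np.uint8); o[:,:400]=a; o[:400,410:750]=b; cv2.imwrite('pics/crop1.png',o)
E
```

```text
(no output)
```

View pics/crop1.png

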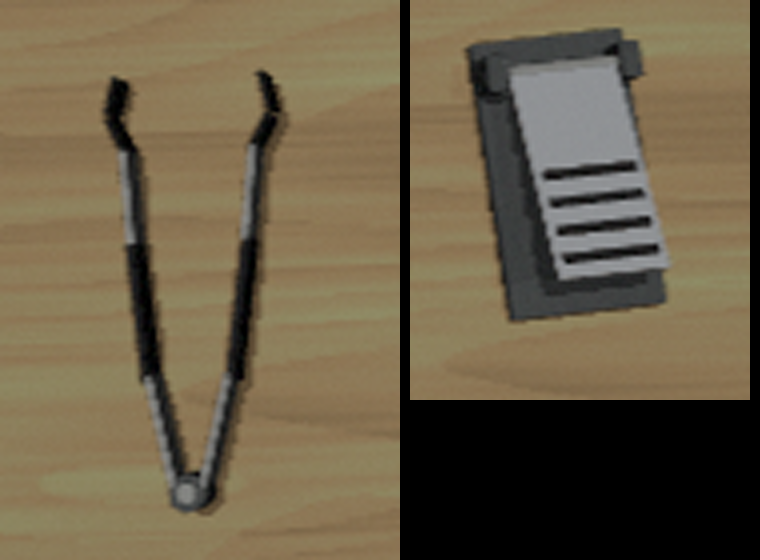

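The crop shows the treadle plate's free-end corners at top-image pixels (462,300) and (490,296), and the hinge end at (450,247)–(477,244). The tongs pivot is at (187,353), and the pads run from about (173,292) to (176,325) and from (203,291) to (198,325).

```bash
cat >> h.py <<'E'
def shift(target,yaw=None):
    """tool-frame shift (cm) and yaw turn (deg) from the measured pose to a world target; tool down, x axis at world yaw"""
    o=monitor.get_obs(); R=Ro.from_rotvec(o['ee_rot']).as_matrix()
    d=R.T@(np.array(target)-o['position'])*100; s='shift cm %s'%np.round(d,2)
    if yaw is not None:
        c,sn=np.cos(yaw),np.sin(yaw); G=np.array([[c,sn,0],[sn,-c,0],[0,0,-1]])
        s+=' turn deg %s'%np.round(np.degrees(Ro.from_matrix(R.T@G).as_rotvec()),1)
    print(s)
E
python3 - <<'E'
from h import *
np.set_printoptions(precision=4,suppress=True)
T=dict(np.load('top1.npz')); P=cloud(T)
f=[ray(T,462.5,300,.055),ray(T,489.5,296.2,.055)]; h=[ray(T,450,247.5,.028),ray(T,477,244.2,.028)]
print(f,h,np.linalg.norm(f[0]-f[1]))
fm=(f[0]+f[1])/2; hm=(h[0]+h[1])/2; L=np.linalg.norm(fm-hm); toe=fm+(hm-fm)/L*.02; print('len',L,'toe',toe, P[290,474],P[285,472])
pv=ray(T,187,353.5,.03); print('pivot',pv)
L1,L2=ray(T,173,291.5,.026),ray(T,176.5,324.5,.026); R1,R2=ray(T,202.5,290.5,.026),ray(T,199,324.5,.026); print('pads',L1,L2,R1,R2,(L1+L2+R1+R2)/4)
print('jaw',(ray(T,168.5,254,.026)+ray(T,208,253,.026))/2)
shift([*toe[:2],.10])
E
```

```text
[array([ 0.4181, -0.2779,  0.055 ]), array([ 0.4242, -0.3339,  0.055 ])] [array([ 0.5304, -0.2691,  0.028 ]), array([ 0.5359, -0.3276,  0.028 ])] 0.05633057602454338
len 0.1154364927815742 toe [ 0.4406 -0.3046  0.0503] [ 0.4378 -0.3042  0.0523] [ 0.4483 -0.3021  0.0489]
pivot [0.3266 0.287  0.03  ]
pads [0.4537 0.3191 0.026 ] [0.3855 0.3106 0.026 ] [0.454  0.2575 0.026 ] [0.3841 0.2641 0.026 ] [0.4193 0.2878 0.026 ]
jaw [0.533  0.2884 0.026 ]
shift cm [ 25.96 -10.62  14.19]
```

Request:
drive_tool --pt "0 0 0 5 -2 2.5 0" --pt "0 0 0 10 -4 5 0" --pt "0 0 0 15 -6 8 0" --pt "0 0 0 20 -8 11 0" --pt "0 0 0 24 -10 13 0" --pt "0 0 0 26 -10.6 14.2 0" --pt "0 0 0 26 -10.6 14.2 0" --pt "0 0 0 26 -10.6 14.2 0"

```text
time_s: 1.1
position: [0.4408, -0.3054, 0.1006]
ee_rot: [3.059, 0.716, -0.0]
wrist_force: [-0.5, -0.8, -0.1]
grip_width: -0.003
grip_force: 0.0
```

Request:
drive_tool --pt "0 0 0 0 0 2 0" --pt "0 0 0 0 0 4 0" --pt "0 0 0 0 0 5 0" --pt "0 0 0 0 0 5.6 0" --pt "0 0 0 0 0 5.9 0" --pt "0 0 0 0 0 6.0 0" --pt "0 0 0 0 0 6.0 0"

```text
time_s: 1.98
position: [0.4406, -0.3059, 0.0413]
ee_rot: [3.059, 0.714, -0.0]
wrist_force: [-7.6, 0.4, 10.4]
grip_width: 0.003
grip_force: 4.9
```

Request:
drive_tool --pt "0 0 0 0 0 0.1 0" --pt "0 0 0 0 0 0.2 0" --pt "0 0 0 0 0 0.2 0"

```text
time_s: 2.35
position: [0.4407, -0.3059, 0.0402]
ee_rot: [3.058, 0.714, -0.0]
wrist_force: [-11.5, 5.2, 24.2]
grip_width: 0.0
grip_force: 11.7
```

Request:
drive_tool --pt "0 0 0 0 0 0.0 0" --pt "0 0 0 0 0 -3 0" --pt "0 0 0 0 0 -7 0" --pt "0 0 0 0 0 -12 0.5" --pt "0 0 0 0 0 -16 1" --pt "0 0 0 0 0 -16 1"

```text
time_s: 3.1
position: [0.4416, -0.3063, 0.2021]
ee_rot: [3.054, 0.714, 0.005]
wrist_force: [0.2, -0.3, -1.0]
grip_width: 0.631
grip_force: 0.0
```

```bash
python3 - <<'E'
from h import *
shift([.37,.288,.20],.01)
T=cam('top'); P=cloud(T); print('toe z now',P[290,474],P[285,472],P[262,463])
E
```

```text
shift cm [ 19.91 -56.45  -0.06] turn deg [ 0.3 -0.2 25.7]
toe z now [ 0.43782492 -0.30429849  0.05188087] [ 0.44823359 -0.30154875  0.05042378] [ 0.49740109 -0.29054729  0.03933728]
```

Request:
drive_tool --pt "0 0 3 2 -5.6 0 1" --pt "0 0 6 4 -11.3 0 1" --pt "0 0 9 6 -17 0 1" --pt "0 0 12 8 -22.6 0 1" --pt "0 0 15 10 -28.2 0 1" --pt "0 0 18 12 -34 0 1" --pt "0 0 21 14 -39.6 0 1" --pt "0 0 24 16 -45.2 0 1" --pt "0 0 25.7 18 -51 0 1" --pt "0 0 25.7 19.9 -56.4 0 1"

```text
time_s: 4.4
position: [0.3684, 0.2905, 0.1976]
ee_rot: [3.141, 0.017, -0.001]
wrist_force: [1.6, -0.7, 0.2]
grip_width: 1.001
grip_force: 0.0
```

```bash
python3 - <<'E'
from h import *
c=cam('wrist'); save(c,'w1.png'); np.savez('w1.npz',**c); print(-c['R'].T@c['t'],c['R'][2],c['f']); print(np.round(monitor.get_obs()['position'],4))
E
```

```text
[0.44423857 0.29137951 0.33030245] [-0.29465119 -0.00354912 -0.95559828] 395.61916642575983
[0.3671 0.2955 0.1974]
```

View pics/w1.png

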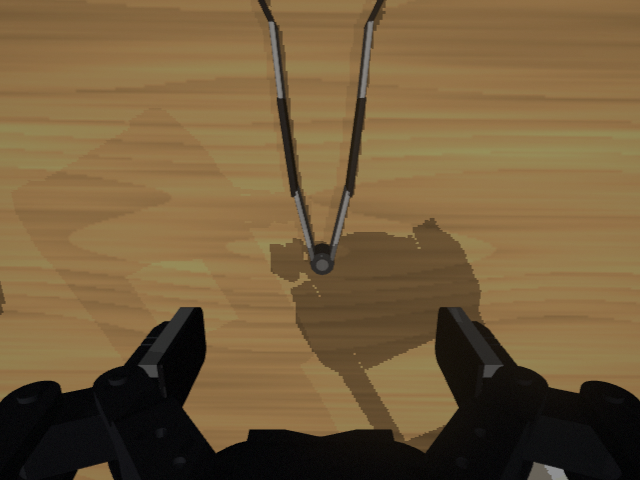

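The wrist view shows the pivot at (321,263). The outer edges of the pads run from (279,98) to (292,195) on the left and from (365,98) to (354,195) on the right. The jaws are just out of frame at the top.

```bash
python3 - <<'E'
from h import *
np.set_printoptions(precision=4,suppress=True)
o=monitor.get_obs(); print(o['position'],o['qd'])
c=cam('wrist'); print(-c['R'].T@c['t'])
g=cv2.cvtColor(c['image'],cv2.COLOR_RGB2GRAY).astype(int)
print('pivot',ray(c,321,263,.03))
for v in (110,130,150,170,190):
    k=np.where(g[v,240:400]<60)[0]+240; a,b=k[k<321],k[k>321]
    p,q=ray(c,a.min(),v,.026),ray(c,b.max(),v,.026); print(v,a.min(),a.max(),b.min(),b.max(),p,q,(p+q)[1]/2)
for v in (5,15): 
    k=np.where(g[v,220:420]<60)[0]+220; a,b=k[k<321],k[k>321]; p,q=ray(c,a.min(),v,.026),ray(c,b.max(),v,.026); print(v,p,q,(p+q)/2)
E
```

```text
[0.3671 0.2955 0.1974] [-0.1128 -0.035   0.0338 -0.0096  0.005  -0.175 ]
[0.4432 0.2962 0.33  ]
pivot [0.3287 0.2946 0.03  ]
110 286 294 363 371 [0.4464 0.3218 0.026 ] [0.4472 0.2596 0.026 ] 0.29070604252125676
130 289 297 360 368 [0.4323 0.3197 0.026 ] [0.433  0.2611 0.026 ] 0.2904342984447028
150 292 300 357 365 [0.4177 0.3176 0.026 ] [0.4185 0.2627 0.026 ] 0.29015463790925533
170 295 302 354 362 [0.4028 0.3155 0.026 ] [0.4035 0.2643 0.026 ] 0.28986670987604246
190 298 306 350 360 [0.3874 0.3132 0.026 ] [0.388  0.2651 0.026 ] 0.28918251052240285
5 [0.5143 0.3318 0.026 ] [0.5153 0.2515 0.026 ] [0.5148 0.2917 0.026 ]
15 [0.5083 0.3286 0.026 ] [0.5092 0.2546 0.026 ] [0.5087 0.2916 0.026 ]
```

```bash
python3 - <<'E'
from h import *
shift([.425,.2903,.08],.018); print(monitor.get_obs()['position'])
E
```

```text
shift cm [ 5.75  0.32 11.71] turn deg [-0.   0.1 -0.1]
[0.36768603 0.29256507 0.19719629]
```

Request:
drive_tool --pt "0 0 0 2.5 0 3 1" --pt "0 0 0 5.6 0 7 1" --pt "0 0 0 5.6 0 11 1" --pt "0 0 0 5.6 0 12 1" --pt "0 0 0 5.6 0 12 1" --pt "0 0 0 5.6 0 12 1" --pt "0 0 0 5.6 0 12 1"

```text
time_s: 5.38
position: [0.4256, 0.2898, 0.0797]
ee_rot: [-3.141, -0.018, -0.003]
wrist_force: [0.1, -0.4, -0.6]
grip_width: 1.003
grip_force: 0.0
```

```bash
python3 - <<'E'
from h import *
shift([.425,.2903,.013],.018); print(monitor.get_obs()['position'],monitor.get_obs()['qd'])
E
```

```text
shift cm [-0.07 -0.05  6.67] turn deg [-0.1 -0.1 -0.4]
[0.42556289 0.28976428 0.07966812] [ 0.00256149  0.00458736  0.00487651  0.00251089 -0.00536984 -0.00113106]
```

Descend, then set the opening to about 51 mm (0.6).

Request:
drive_tool --pt "0 0 0 0 0 2.5 1" --pt "0 0 0 0 0 5 1" --pt "0 0 0 0 0 6.2 1" --pt "0 0 0 0 0 6.6 1" --pt "0 0 0 0 0 6.6 0.8" --pt "0 0 0 0 0 6.6 0.6" --pt "0 0 0 0 0 6.6 0.6" --pt "0 0 0 0 0 6.6 0.6" --pt "0 0 0 0 0 6.6 0.6"

```text
time_s: 6.5
position: [0.426, 0.2899, 0.0137]
ee_rot: [-3.14, -0.018, -0.003]
wrist_force: [0.5, -0.3, 6.7]
grip_width: 0.603
grip_force: 7.8
```

Request:
drive_tool --pt "0 0 0 0 0 -0.5 0.6" --pt "0 0 0 0 0 -1.5 0.6" --pt "0 0 0 0 0 -3 0.6" --pt "0 0 0 0 0 -5 0.6" --pt "0 0 0 0 0 -7 0.6" --pt "0 0 0 0 0 -7 0.6" --pt "0 0 0 0 0 -7 0.6"

```text
time_s: 7.38
position: [0.4249, 0.2894, 0.0821]
ee_rot: [-3.142, -0.018, 0.0]
wrist_force: [0.6, -0.2, -1.6]
grip_width: 0.601
grip_force: 5.8
```

```bash
python3 - <<'E'
from h import *
np.set_printoptions(precision=4,suppress=True)
T=cam('top'); save(T,'top2.png'); np.savez('top2.npz',**T)
w=cam('wrist'); save(w,'w2.png'); np.savez('w2.npz',**w); S=cam('scene'); np.savez('s2.npz',**S)
cv2.imwrite('pics/m2.png',np.hstack([w['image'][::2,::2],S['image'][150:390,320:640]])[:,:,::-1])
o=monitor.get_obs(); print(o['position'],o['grip_width'],o['grip_force'],o['wrist_force'])
E
```

```text
[0.4249 0.2893 0.0817] 0.5973829114024456 5.819560443051159 [ 0.2527 -0.1609 -0.6484]
```

View pics/m2.png

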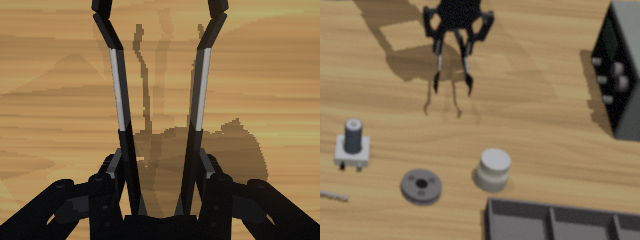

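The tongs hang in the gripper clear of the bench, with their shadow below. In the wrist picture the jaws are at about (205,15) and (430,20) at full resolution. Next I'll measure the jaw position and the cell together.

```bash
python3 - <<'E'
from h import *
np.set_printoptions(precision=4,suppress=True)
for n in('w2','top2','s2'):
    c=dict(np.load(n+'.npz')); P=cloud(c)
    k=(P[...,2]>.05)&(P[...,2]<.13)&(P[...,0]>.475)&(P[...,0]<.57)&(P[...,1]>.2)&(P[...,1]<.38); q=P[k]
    if not len(q): print(n,'none'); continue
    print(n,len(q),'z',np.percentile(q[:,2],[2,50,95]),'xmax',np.percentile(q[:,0],99))
    for s in(1,-1):
        f=q[(q[:,1]-.29)*s>0]; 
        if len(f): print('  ',f.mean(0),np.percentile(f,2,0),np.percentile(f,98,0), 'far z',np.percentile(f[f[:,0]>f[:,0].max()-.03,2],[5,50,95]))
    if n=='w2':
        for x0 in (.44,.46,.48,.50): 
            m=(abs(P[...,0]-x0)<.01)&(P[...,2]>.05); print(x0,np.percentile(P[m][:,2],[50,95]))
# fat cell: top and scene, ray to known heights
for n in('top2','s2'):
    c=dict(np.load(n+'.npz')); P=cloud(c); k=(abs(P[...,0]-.657)<.05)&(abs(P[...,1]-.117)<.045)
    t=k&(P[...,2]>.070)&(P[...,2]<.09); q=P[t]; v,u=np.where(t); print(n,'top n',t.sum(),q.min(0),q.max(0),'rect mid',ray(c,(u.min()+u.max())/2,(v.min()+v.max())/2,.078),(u.min(),u.max(),v.min(),v.max()))
    s=k&(P[...,2]>.018)&(P[...,2]<.022); q=P[s]; print('  stand',q[:,1].min(),q[:,1].max(),q[:,0].min())
E
```

```text
w2 11895 z [0.0725 0.0944 0.097 ] xmax 0.5330220263798305
   [0.506  0.3186 0.0898] [0.4765 0.3136 0.0724] [0.5316 0.3257 0.0974] far z [0.074  0.0936 0.0972]
   [0.5063 0.2622 0.0899] [0.4765 0.2555 0.0726] [0.5322 0.2664 0.0974] far z [0.0742 0.0939 0.0972]
0.44 [0.1458 0.16  ]
0.46 [0.0944 0.0962]
0.48 [0.0945 0.0965]
0.5 [0.0958 0.2145]
top2 236 z [0.0731 0.0918 0.0983] xmax 0.5441988545603956
   [0.5352 0.3228 0.0884] [0.5257 0.3197 0.0726] [0.5436 0.3254 0.0989] far z [0.0748 0.0906 0.0985]
   [0.5091 0.2614 0.0895] [0.4759 0.2557 0.074 ] [0.544  0.2665 0.0989] far z [0.0751 0.0928 0.0986]
s2 297 z [0.0721 0.0905 0.0977] xmax 0.5472177053454718
   [0.514  0.3185 0.0876] [0.4786 0.313  0.0719] [0.5454 0.3258 0.0981] far z [0.0746 0.0891 0.0978]
   [0.5223 0.2595 0.0888] [0.4788 0.254  0.0732] [0.5473 0.265  0.0987] far z [0.0742 0.0879 0.0983]
top2 top n 193 [0.6424 0.1028 0.0719] [0.6749 0.1338 0.0858] rect mid [0.6587 0.1184 0.078 ] (np.int64(258), np.int64(273), np.int64(180), np.int64(195))
  stand 0.08773263379155109 0.14858171745402451 0.6287601190348129
s2 top n 230 [0.6436 0.1023 0.07  ] [0.6767 0.1326 0.0835] rect mid [0.6642 0.1181 0.078 ] (np.int64(345), np.int64(362), np.int64(269), np.int64(285))
  stand 0.08533169237484649 0.14684031857638294 0.6253947862522566
```

Request:
drive_tool --pt "0 0 0 0.4 1.5 0 0.6" --pt "0 0 0 1.2 5 0 0.6" --pt "0 0 0 2.1 9 0 0.6" --pt "0 0 0 3 13 0.8 0.6" --pt "0 0 0 3.7 16 2 0.6" --pt "0 0 0 3.9 17.2 3 0.6" --pt "0 0 0 3.9 17.2 3.4 0.6" --pt "0 0 0 3.9 17.2 3.4 0.6" --pt "0 0 0 3.9 17.2 3.4 0.6"

```text
time_s: 8.65
position: [0.4661, 0.1187, 0.0486]
ee_rot: [-3.141, -0.019, -0.001]
wrist_force: [0.7, 0.2, -1.1]
grip_width: 0.603
grip_force: 5.8
```

```bash
python3 - <<'E'
from h import *
np.set_printoptions(precision=4,suppress=True)
w=cam('wrist'); save(w,'w3.png'); np.savez('w3.npz',**w)
o=monitor.get_obs(); print(o['position'],o['ee_rot'],o['grip_width'],o['grip_force'])
P=cloud(w)
k=(P[...,2]>.030)&(P[...,2]<.075)&(P[...,0]>.53)&(P[...,0]<.615)&(abs(P[...,1]-.118)<.06); q=P[k]
for s in(1,-1):
    f=q[(q[:,1]-.118)*s>0]; print(len(f),np.percentile(f,1,0),np.percentile(f,99,0))
k=(P[...,2]>.07)&(P[...,2]<.09)&(P[...,0]>.63)&(P[...,0]<.69)&(abs(P[...,1]-.118)<.03); q=P[k]; print('cell',k.sum(), np.percentile(q,1,0) if len(q) else '',np.percentile(q,99,0) if len(q) else '')
shift([.557,.118-.0018,.0475],.018)
E
```

```text
[0.4661 0.1187 0.0487] [-3.1413 -0.0194 -0.0008] 0.6023429145169389 5.817806596169248
4766 [0.5305 0.1438 0.0387] [0.5743 0.1559 0.0645]
4767 [0.5306 0.0845 0.0387] [0.575  0.0954 0.0644]
cell 0  
shift cm [9.09 0.36 0.12] turn deg [-0.  -0.  -0.3]
```

View pics/w3.png

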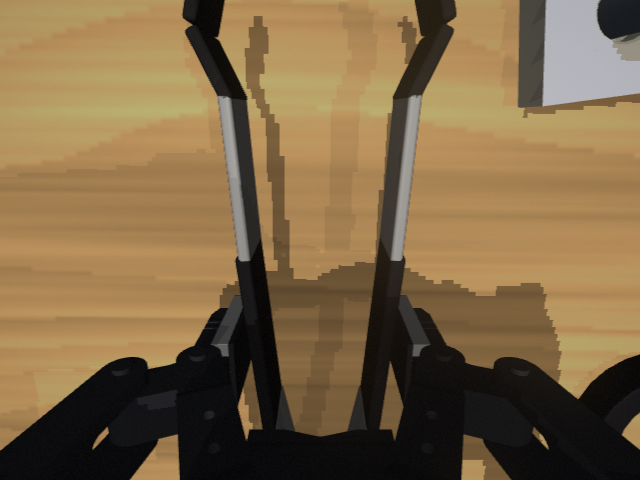

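The wrist view shows the open jaws at about (208,10) and (435,10). They are level, with slim2's stand well off to the right. I'll advance along x with the jaws open.

Request:
drive_tool --pt "0 0 0 0 0.3 0.1 0.6" --pt "0 0 0 1.5 0.3 0.1 0.6" --pt "0 0 0 3.5 0.3 0.1 0.6" --pt "0 0 0 5.5 0.3 0.1 0.6" --pt "0 0 0 7.5 0.3 0.1 0.6" --pt "0 0 0 8.6 0.3 0.1 0.6" --pt "0 0 0 9.1 0.3 0.1 0.6" --pt "0 0 0 9.1 0.3 0.1 0.6" --pt "0 0 0 9.1 0.3 0.1 0.6"

```text
time_s: 9.82
position: [0.5567, 0.116, 0.0473]
ee_rot: [-3.141, -0.018, 0.0]
wrist_force: [0.3, -0.2, -1.0]
grip_width: 0.598
grip_force: 5.8
```

```bash
python3 - <<'E'
from h import *
np.set_printoptions(precision=4,suppress=True)
o=monitor.get_obs(); print(o['position'],o['wrist_force'])
T=cam('top'); w=cam('wrist'); S=cam('scene')
b=lambda i:cv2.resize(i,(400,400),interpolation=cv2.INTER_CUBIC)
cv2.imwrite('pics/m4.png',np.hstack([b(T['image'][140:240,217:317]),b(S['image'][220:340,292:412])])[:,:,::-1])
P=cloud(T); k=(P[...,2]>.073)&(P[...,2]<.09)&(abs(P[...,0]-.659)<.03)&(abs(P[...,1]-.118)<.03); print('cell',P[k].min(0),P[k].max(0))
for c in(T,S):
    P=cloud(c); k=(P[...,2]>.050)&(P[...,2]<.067)&(P[...,0]>.6)&(P[...,0]<.70)&(abs(P[...,1]-.118)<.06)&(abs(P[...,1]-.118)>.02); q=P[k]
    for s in(1,-1):
        f=q[(q[:,1]-.118)*s>0]; print(len(f),np.percentile(f,1,0),np.percentile(f,99,0))
E
```

```text
[0.5567 0.116  0.0473] [ 0.3498 -0.2126 -0.9996]Traceback (most recent call last):
  File "<stdin>", line 7, in <module>
    return umr_minimum(a, axis, None, out, keepdims, initial, where)
ValueError: zero-size array to reduction operation minimum which has no identity
```

View pics/m4.png

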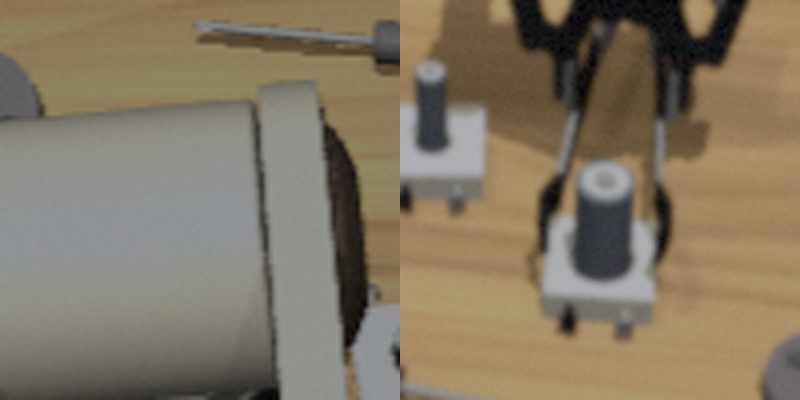

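The arm blocks the top view. The scene crop shows the jaws on either side of the upright fat cell, at about (550,215) and (662,225), and the cell has not moved. I'll check the x alignment with the scene depth.

```bash
python3 - <<'E'
from h import *
np.set_printoptions(precision=4,suppress=True)
S=cam('scene'); P=cloud(S)
k=(P[...,2]>.028)&(P[...,2]<.067)&(P[...,0]>.6)&(P[...,0]<.72)&(abs(P[...,1]-.118)<.06)&(abs(P[...,1]-.118)>.022); q=P[k]
for s in(1,-1):
    f=q[(q[:,1]-.118)*s>0]; print(len(f),np.percentile(f,2,0),np.percentile(f,98,0))
k=(P[...,2]>.07)&(P[...,2]<.09)&(abs(P[...,0]-.659)<.03)&(abs(P[...,1]-.118)<.03); print('cell',P[k].min(0),P[k].max(0))
E
```

```text
149 [0.6055 0.1409 0.0379] [0.6766 0.1532 0.0642]
182 [0.6038 0.0818 0.0373] [0.6779 0.0927 0.0649]
cell [0.6442 0.1021 0.0701] [0.677  0.1327 0.0836]
```

Request:
drive_tool --pt "0 0 0 0 0 0 0.52" --pt "0 0 0 0 0 0 0.46" --pt "0 0 0 0 0 0 0.4" --pt "0 0 0 0 0 0 0.2" --pt "0 0 0 0 0 0 0.0" --pt "0 0 0 0 0 0 0.0" --pt "0 0 0 0 0 0 0.0" --pt "0 0 0 0 0 0 0.0"

```text
time_s: 11.02
position: [0.5571, 0.116, 0.0473]
ee_rot: [-3.141, -0.018, 0.0]
wrist_force: [-2.3, -0.2, 0.8]
grip_width: 0.384
grip_force: 61.5
```

Width is 0.384, about 33 mm, at 61 N, so the jaws are closed on the cell. Now I lift slowly.

Request:
drive_tool --pt "0 0 0 0 0 -0.5 0" --pt "0 0 0 0 0 -1.5 0" --pt "0 0 0 0 0 -3 0" --pt "0 0 0 0 0 -5 0" --pt "0 0 0 0 0 -7 0" --pt "0 0 0 0 0 -9 0" --pt "0 0 0 0 0 -10.5 0" --pt "0 0 0 0 0 -11.5 0" --pt "0 0 0 0 0 -12 0" --pt "0 0 0 0 0 -12 0"

```text
time_s: 12.28
position: [0.5571, 0.1159, 0.1672]
ee_rot: [-3.141, -0.018, 0.0]
wrist_force: [0.1, 0.2, -2.5]
grip_width: 0.385
grip_force: 61.0
```

```bash
python3 - <<'E'
from h import *
np.set_printoptions(precision=4,suppress=True)
S=cam('scene'); save(S,'s5.png'); P=cloud(S); o=monitor.get_obs(); print(o['position'],o['grip_width'],o['grip_force'],o['wrist_force'])
k=(P[...,2]>.09)&(P[...,2]<.23)&(abs(P[...,0]-.66)<.04)&(abs(P[...,1]-.118)<.014); q=P[k]; print('cell',k.sum(),np.percentile(q,1,0),np.percentile(q,99,0))
for z in(.12,.19):
    f=q[abs(q[:,2]-z)<.008]; print(z,len(f),f.mean(0) if len(f) else '')
E
```

```text
[0.557  0.1159 0.1669] 0.3812865672923832 61.037728786468506 [-0.7261  0.6828 -2.6395]
cell 702 [0.6252 0.1042 0.1316] [0.6776 0.1319 0.2011]
0.12 0 
0.19 157 [0.6692 0.1187 0.1913]
```

View pics/s5.png

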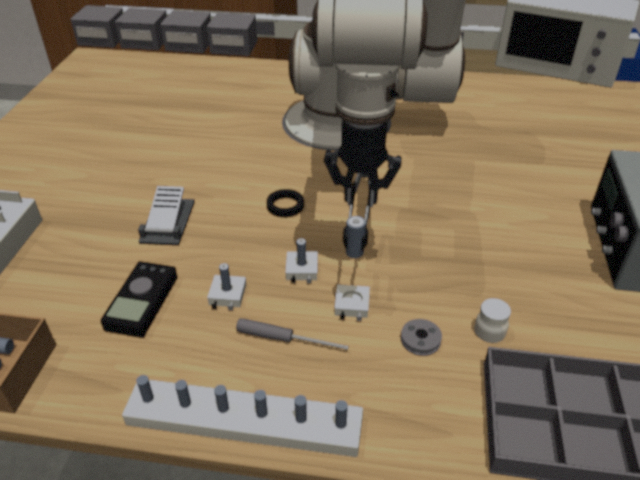

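The picture shows the fat cell upright in the jaws at (357,237), its stand empty at (352,300) and the treadle up. The cell's foot measures about 0.13 m. I'll hold briefly to settle, then hand in.

Request:
drive_tool --pt "0 0 0 0 0 0 0" --pt "0 0 0 0 0 0 0" --pt "0 0 0 0 0 0 0" --pt "0 0 0 0 0 0 0"

```text
time_s: 12.82
position: [0.5571, 0.116, 0.1672]
ee_rot: [-3.141, -0.018, 0.0]
wrist_force: [0.4, 0.0, -3.8]
grip_width: 0.383
grip_force: 61.0
```

```bash
python3 -c "
from h import *
print(robot.finish_job())"
```

```text
the job is handed in; nothing more can be done
None
```

I pressed the treadle to its stop and it came back up. The fat cell now hangs upright in the squeezed tongs with its foot about 13 cm above the bench; I handed the job in at about 13 s, and no verdict came back.

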